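# Fold the retaining flap and shut the sample case

### The arm

A 6-joint arm with a two-finger parallel gripper is mounted at the origin on the work surface. World frame = base frame: x ahead of the robot, y to its left, z up, the work surface at z = 0. Lengths are in m, angles in rad, forces in N, time in s.
With the tool pointing down it reaches from about 0.275 to 0.975 m from the base axis. Payload 8.4 kg.
Tool frame: the origin (TCP) lies on the centre line of the jaws, within the pads' length; the fingertips stand 11 mm ahead of it and the grasp point (between the pads) lies 8 mm behind it; z points along the fingers, y is the direction in which the jaws open and shut (so a half turn about z gives the same grasp; the last joint's range is limited). The gripper opens to 92 mm and grips with 3 to 60 N. Pads are 20 mm wide; open, the fingers measure 128 mm over their backs; the gripper's body (75 mm by 189 mm) begins 69 mm behind the grasp point.
Start: joints at [1.324, 0.353, 1.633, -0, 1.155, -0.002], TCP at [0.151, 0.606, 0.226] pointing down, gripper open.
Joint ranges: [-2.63, 2.63], [-0.92, 2.1], [0.06, 2.66], [-1.3, 4.44], [0, 2.69], [-3.02, 3.02]. Speed limits (rad/s): [2.22, 2.22, 2.79, 3.14, 3.14, 3.14].

### API

Orientations are given as a unit quaternion [x, y, z, w].
In Python, from cell import arm gives the robot as it stands. The module is installed in compiled form; this text tells all that it offers.
- The arm moves only by the tool apply_moves, never from a script. Its arguments are lists of equal length, an entry for each row: "claw": the finger opening in cm, from 0 to 9.19; "travel": the shift along the world's x, y, z in cm, a list of three; "yaw": the turn about the world's z in degrees. A call has 1 to 12 rows; each row is the pose to reach, as a shift and turn from the pose measured when the call began; what a row does not reach only later rows make up. A row lasts 1/12 s, in which the tool goes at most 41.7 mm and 7.16 degrees, less where a joint would pass 70% of its speed; a pose out of reach is approached as far as the arm can. A call with a gripper value outside its range is refused whole. The fingers move at their own pace and stop on an object; "squeeze" is the grip in N (left out, the last holds). Time passes only in rows, so rows that repeat a pose let the fingers close. It gives the time, the measured TCP pose, the force and the opening at its end, in the units of the state.
- arm.get_state(): the state, without advancing time (a new reading comes with each control period).
- arm.get_image(name): name is "scene" or "top"; returns a dict with "image" (420x560x3 uint8, blue, green, red), "fx", "fy", "cx", "cy" (pixels), "extrinsics" (4x4, takes a point from world to camera coordinates). Camera axes: x right, y down, z forward; pixel columns grow to the right and rows downward; lengths in m; the calibration is good to about 2 mm. A picture is of the moment at which its call begins. There is no depth.
- arm.hand_in(): hands the job in, once; it reports no verdict.
The state is a dict: "clock": time; "qpos": joint angles; "qd": joint speeds; "effort": joint torques, N m; "tcp_pos": TCP position; "tcp_rot": TCP orientation; "contact_force": force on the tool from outside, world axes, zero at the start; "moment": the same for the moment, N m; "gripper_width": finger opening in m.
Only numpy, scipy, OpenCV 4.12 (cv2) and the standard library are available. Lean on these libraries where they do the work, as an engineer would, in place of code of your own. Each camera call takes 0.05 s, during which the arm holds its last target.

### The job

Close up the open grey sample case by pushing with the fingertips: first fold its upright inner flap all the way down flat over the discs, and only then push the raised cover over from behind until it is fully shut. Nothing is gripped or lifted: keep the fingers off the black pads on the inner sides of the flap and the cover, and do not tip or shove the case. Leave the discs in their wells and every other thing on the bench where it stands.

Things in the scene. Friction and masses are not known exactly. Their poses are not given: they have to be found in the camera images.
- case: Open grey plastic case, loose on the bench, about 2 kg, 150 (its x) x 220 (its y) x 70 mm high, walls 6 mm. Origin: centre of its underside; +x points from the front wall (flap side) to the back wall (cover hinge), z up. Front half under the flap: three wells side by side along y, floors 20 mm and partitions 45 mm above the bench. Back half: solid insert, top at 45 mm.
- flap (a joint): Angle (rad) of the aluminium flap in the case: 0 folded flat, 1.57 upright, found at 1.3 to 1.62, stop at 1.7. A plate 90 mm long from its hinge, 180 mm wide, 5 mm thick. It folds towards the case's +x and down; its upper face then lies 55 mm above the bench, 15 mm below the rim. Stiff hinge (0.07 N m): stays where it is left; 1 to 2 N at the free edge moves it.
- flap_hinge (a point): Middle of the flap's hinge line, which runs along the case's y just inside the front wall: 66 mm in front (-x) of the case's centre, 50 mm above its underside, on the plane of the flap's lower face.
- flap_edge (a point): Middle of the flap's free edge, on the face that is its upper face when folded and that looks to the case's front (-x) while upright; 90 mm from the hinge.
- cover (a joint): Angle (rad) of the case's cover: 0 shut, 1.57 straight up, found at 1.5 to 1.75 (over 1.57 leans back), stop at 1.8. Flat grey panel 150 mm long from its hinge, 220 mm wide, 16 mm thick, 0.3 kg. Swings towards the case's -x and down; shut, its upper face is 86.5 mm above the bench. Stiff hinge (0.3 N m): stays at any angle, does not fall; 2 to 5 N at 115 mm from the hinge moves it.
- cover_hinge (a point): Middle of the cover's hinge line, which runs along the case's y on its back top edge: 75 mm behind (+x) the case's centre, 70.5 mm above its underside, on the plane of the cover's inner face. A cover swung onto the upright flap is stopped by it.
- cover_edge (a point): Middle of the cover's free edge, on its outer face (the face that is on top when shut and looks to the case's +x while the cover stands up); 150 mm from the hinge along the cover, 16 mm off the hinge's plane.
- flap_pad: Black rubber pad, 74 x 172 x 3 mm, on the flap's underside (while upright, the side that looks to the case's +x), from 10 to 84 mm from the hinge. Fingers must not press on it. Origin on the flap's hinge line.
- cover_pad: Black rubber pad, 128 x 202 x 3 mm, on the cover's inner side (while it stands up, the side that looks to the case's -x), from 13 to 141 mm from the hinge. Fingers must not press on it. Origin on the cover's hinge line.
- disc0: Small steel reference disc, 40 mm across, 16 mm high, loose in the right-hand (case -y) well of the case, top 36 mm above the bench. Origin: centre of its underside. To stay in its well.
- disc1: Small brass reference disc, 40 mm across, 16 mm high, loose in the middle well of the case, top 36 mm above the bench. Origin: centre of its underside. To stay in its well.
- disc2: Small steel reference disc, 40 mm across, 16 mm high, loose in the left-hand (case +y) well of the case, top 36 mm above the bench. Origin: centre of its underside. To stay in its well.
- beaker: Empty glass beaker, 60 mm across, 85 mm high, beside one end of the case. Origin: centre of its underside. To be left alone.
- jar: Amber glass jar with white lid, 54 mm across, 70 mm high, beside the other end of the case. Origin: centre of its underside. To be left alone.
- dish: Whitish flat round dish, 84 mm across, 16 mm high, on the bench in front of the case. Origin: centre of its underside. To be left alone.
- washbottle: White plastic bottle, 68 mm across, 170 mm high, to the robot's left. Origin: centre of its underside. To be left alone.
- stone: Grey stone slab, 80 x 150 x 45 mm, on the bench just behind the case. Origin: centre of its underside. To be left alone.
- spatula: Spatula with black handle, 200 mm long, lying on the bench to the robot's right. Origin: under its middle. To be left alone.

How it is judged:
On the way, in this order (a step that is already met when the one before it is completed fails the run):
1. the flap is folded down flat while the cover still stands open (value of joint flap below 0.1 rad and value of joint cover above 1 rad), for 0.2 s.
2. the cover is shut over the folded flap (value of joint cover below 0.06 rad and value of joint flap below 0.1 rad), for 0.2 s.
At the end, for the whole second after the job is handed in: Flap folded to within 0.1 rad of flat, cover shut to within 0.06 rad, the case flat on the bench, at rest and within 30 mm of where it stood, the discs on the floors of their wells, every bystander within 30 mm of its place (all of step 2 and angle between case's own z axis and vertical below 0.05 rad and linear speed of case below 0.02 m/s and distance of each of case, beaker, jar, dish, washbottle, stone, spatula from where it was at the start of the episode below 0.03 m and height (world z) of each of disc0, disc1, disc2 below 0.03 m); the robot touches nothing.
It fails at once if the cover is swung down before the flap is folded (value of joint cover below 0.9 rad and value of joint flap above 0.2 rad).
It fails at once if the case is lifted, tipped or shoved more than 30 mm (distance of case from where it was at the start of the episode above 0.03 m or angle between case's own z axis and vertical above 0.15 rad).
It fails at once if the fingers press on a pad on the inner side of the flap or the cover (as in pinching it) (contact force between the fingers and flap_pad above 1 N or contact force between the fingers and cover_pad above 1 N).
It fails at once if a disc is taken out of its well (height (world z) of any of disc0, disc1, disc2 above 0.045 m).
It fails at once if a bystander is knocked over, lifted or moved more than 30 mm (distance of any of beaker, jar, dish, washbottle, stone, spatula from where it was at the start of the episode above 0.03 m or angle between any of beaker, jar, washbottle, dish, stone's own z axis and vertical above 0.4 rad).
It also fails if it takes over 53 s, if anything falls off the work surface, if the arm or the gripper's body presses on something with over 40 N, if the wrist force passes 120 N, or if a joint passes its speed limit or range.

## Working session

There is one attempt and no reset: what is moved stays moved. The work goes in short steps, Python scripts to look and compute and a tool call to move; the robot and the scene stay as the last step left them, time stands still between calls to the robot, and variables do not carry over. Pictures are saved under pics/ and viewed, and the job is handed in when it is done.

Besides the shell and the picture viewer there is one more tool, called by a JSON object that holds its "api" and its "payload", one argument or row to a line. apply_moves: Moves the arm, as the interface text tells. Its arguments: {"type":"object","properties":{"claw":{"type":"array"},"travel":{"type":"array"},"yaw":{"type":"array"},"squeeze":{"type":"number"}},"required":["claw","travel","yaw"]}

```bash
mkdir -p pics
python3 - <<'E'
from cell import arm
import cv2,numpy as np,json
s=arm.get_state();print({k:np.round(v,3).tolist() for k,v in s.items()})
for n in("scene","top"):
    d=arm.get_image(n);cv2.imwrite(f"pics/{n}0.png",d["image"]);print(n,d["fx"],d["fy"],d["cx"],d["cy"],np.round(d["extrinsics"],4).tolist())
E
```

```text
{'clock': 0.0, 'qpos': [1.324, 0.354, 1.634, 0.0, 1.155, -0.002], 'qd': [-0.001, 0.001, -0.0, -0.002, 0.001, 0.001], 'effort': [-0.001, -59.383, -33.421, 0.07, 0.023, -0.0], 'tcp_pos': [0.151, 0.606, 0.225], 'tcp_rot': [0.122, 0.993, -0.001, -0.0], 'contact_force': [0.262, 0.723, -0.347], 'moment': [-0.001, 0.002, -0.025], 'gripper_width': 0.092}
scene 508.97796760255926 508.97796760255926 282.7181484070435 212.98960284953944 [[-0.4315, 0.9021, 0.0045, 0.2418], [0.6728, 0.3251, -0.6646, -0.3087], [-0.601, -0.2837, -0.7472, 2.001], [0.0, 0.0, 0.0, 1.0]]
top 463.5506157349635 463.5506157349635 284.28761069309303 215.8151846563889 [[0.0223, -0.9997, 0.0026, -0.0068], [-0.9925, -0.0225, -0.1201, 0.5386], [0.1201, 0.0001, -0.9928, 1.3594], [0.0, 0.0, 0.0, 1.0]]
```

View pics/scene0.png

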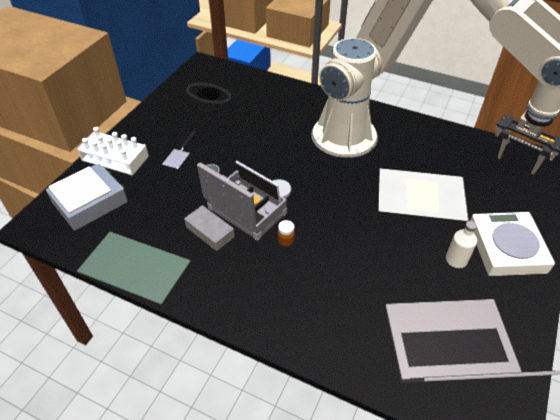

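View pics/top0.png

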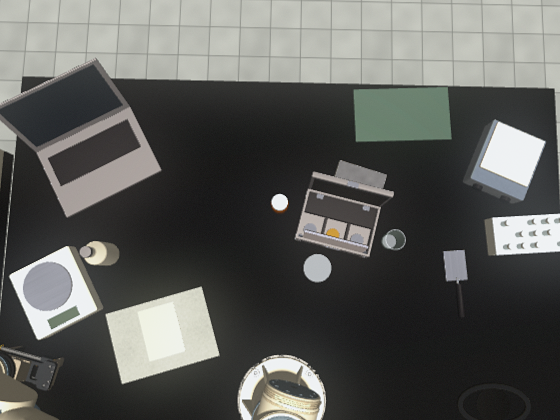

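Run:
```python
import cv2
a=cv2.imread("pics/top0.png")[150:290,255:415];cv2.imwrite("pics/topc.png",cv2.resize(a,None,fx=5,fy=4.2857,interpolation=cv2.INTER_CUBIC) if 0 else cv2.resize(a,None,fx=4.2,fy=4.2,interpolation=cv2.INTER_CUBIC))
a=cv2.imread("pics/scene0.png")[150:260,175:305];cv2.imwrite("pics/scenec.png",cv2.resize(a,None,fx=5,fy=5,interpolation=cv2.INTER_CUBIC))
```

```text
(no output)
```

View pics/topc.png

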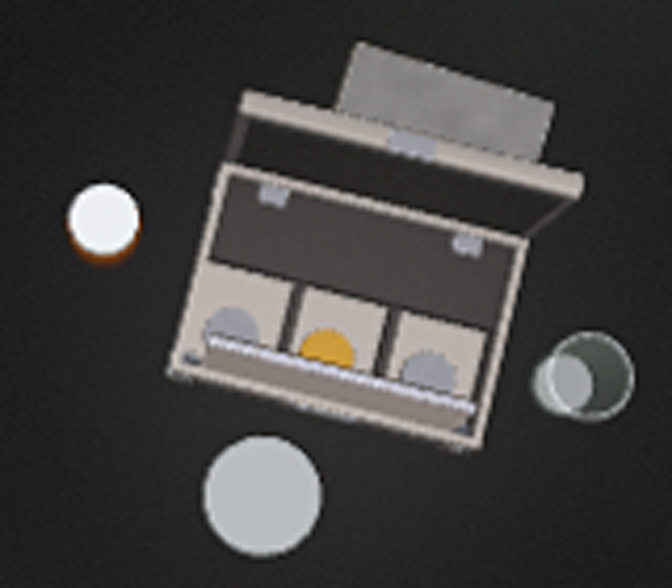

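View pics/scenec.png

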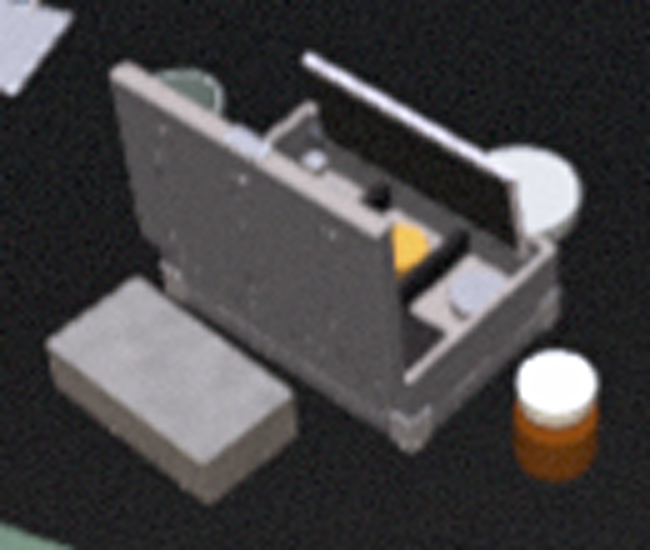

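```bash
cat > h.py <<'E'
import numpy as np
K={'scene':(508.978,282.718,212.99,np.array([[-0.4315,0.9021,0.0045,0.2418],[0.6728,0.3251,-0.6646,-0.3087],[-0.601,-0.2837,-0.7472,2.001]])),
'top':(463.55,284.288,215.815,np.array([[0.0223,-0.9997,0.0026,-0.0068],[-0.9925,-0.0225,-0.1201,0.5386],[0.1201,0.0001,-0.9928,1.3594]]))}
def proj(n,p):
    f,cx,cy,E=K[n];c=E[:,:3]@p+E[:,3];return np.array([cx+f*c[0]/c[2],cy+f*c[1]/c[2]])
def ray(n,px,z):
    f,cx,cy,E=K[n];R=E[:,:3];o=-R.T@E[:,3];d=R.T@np.array([(px[0]-cx)/f,(px[1]-cy)/f,1]);return o+d*(z-o[2])/d[2]
def world(q,p):
    c,s=np.cos(q[2]),np.sin(q[2]);return np.array([q[0]+c*p[0]-s*p[1],q[1]+s*p[0]+c*p[1],p[2]])
def flap(a,r,o,y): # r from hinge, o offset toward outer face (front when upright)
    return np.array([-.066+r*np.cos(a)-o*np.sin(a),y,.05+r*np.sin(a)+o*np.cos(a)])
def cover(a,r,o,y):
    return np.array([.075-r*np.cos(a)+o*np.sin(a),y,.0705+r*np.sin(a)+o*np.cos(a)])
E
cat > fit.py <<'E'
from h import *
from scipy.optimize import least_squares
T=lambda u,v:np.array([(u+.5)/4.2-.5+255,(v+.5)/4.2-.5+150])
S=lambda u,v:np.array([(u+.5)/5-.5+175,(v+.5)/5-.5+150])
obs=[('top',T(174,365),lambda q:np.array([-.075,.11,.07])),('top',T(481,443),lambda q:np.array([-.075,-.11,.07])),
('top',T(528,240),lambda q:np.array([.075,-.11,.07])),('top',T(221,165),lambda q:np.array([.075,.11,.07])),
('top',T(243,93),lambda q:cover(q[4],.15,.016,.11)),('top',T(584,178),lambda q:cover(q[4],.15,.016,-.11)),
('top',T(243,112),lambda q:cover(q[4],.15,0,.11)),('top',T(580,198),lambda q:cover(q[4],.15,0,-.11)),
('top',T(208,346),lambda q:flap(q[3],.09,.005,.09)),('top',T(473,413),lambda q:flap(q[3],.09,.005,-.09)),
('scene',S(112,80),lambda q:cover(q[4],.15,.016,-.11)),('scene',S(378,236),lambda q:cover(q[4],.15,.016,.11)),
('scene',S(126,62),lambda q:cover(q[4],.15,0,-.11)),('scene',S(393,222),lambda q:cover(q[4],.15,0,.11)),
('scene',S(306,52),lambda q:flap(q[3],.09,.005,-.09)),('scene',S(522,180),lambda q:flap(q[3],.09,.005,.09)),
('scene',S(555,245),lambda q:np.array([-.075,.11,.07]))]
f=lambda q:np.concatenate([proj(n,world(q,g(q)))-p for n,p,g in obs])
r=least_squares(f,[.55,-.12,-.24,1.5,1.6],loss='soft_l1');q=r.x
print(np.round(q,4),np.degrees(q[2]));print(np.round(f(q).reshape(-1,2),1).tolist())
for y in(.09,0,-.09):print('flap edge',y,world(q,flap(q[3],.09,.005,y)).round(3))
for y in(.11,0,-.11):print('cover edge',y,world(q,cover(q[4],.15,.016,y)).round(3))
for nm,px,z in(('jar',(103,219),.07),('dish',(262,496),.016),('beaker',(590,376),.085),('stoneNL',(337,108),.045),('stoneFL',(362,43),.045),('stoneFR',(553,103),.045),('stoneNR',(540,158),.045)):
    w=ray('top',T(*px),z);c,s=np.cos(q[2]),np.sin(q[2]);d=w[:2]-q[:2];print(nm,w.round(3),'case',(c*d[0]+s*d[1]).round(3),(-s*d[0]+c*d[1]).round(3))
E
python3 fit.py
```

```text
[ 0.5206 -0.1522 -0.2278  1.4388  1.5975] -13.053555115989283
[[-0.7, 0.6], [-0.1, 0.9], [0.3, -0.6], [0.6, -1.1], [0.2, -1.5], [0.7, -1.2], [-1.3, -0.2], [0.3, -0.2], [0.3, -0.5], [0.7, -0.3], [-0.4, -1.6], [0.5, -0.2], [0.5, -0.9], [1.1, -0.6], [1.0, -0.3], [-0.2, -1.8], [1.0, 0.2]]
flap edge 0.09 [ 0.483 -0.051  0.14 ]
flap edge 0 [ 0.463 -0.139  0.14 ]
flap edge -0.09 [ 0.443 -0.227  0.14 ]
cover edge 0.11 [ 0.638 -0.067  0.22 ]
cover edge 0 [ 0.613 -0.174  0.22 ]
cover edge -0.11 [ 0.588 -0.281  0.22 ]
jar [0.575 0.021 0.07 ] case 0.014 0.181
dish [ 0.386 -0.096  0.016] case -0.144 0.024
beaker [ 0.472 -0.314  0.085] case -0.011 -0.169
stoneNL [ 0.663 -0.144  0.045] case 0.137 0.04
stoneFL [ 0.711 -0.162  0.045] case 0.188 0.034
stoneFR [ 0.67  -0.299  0.045] case 0.179 -0.109
stoneNR [ 0.63  -0.289  0.045] case 0.138 -0.109
```

{"api": "apply_moves", "payload": {
  "claw": [0, 0, 0, 0, 0, 0, 0, 0, 0, 0, 0, 0],
  "travel": [
    [1.3, -3.7, 0],
    [2.6, -7.3, 0],
    [4, -11, 0],
    [5.2, -14.7, 0],
    [6.5, -18.3, 0],
    [7.9, -22, 0],
    [9.2, -25.7, 0],
    [10.5, -29.3, 0],
    [11.8, -33, 0],
    [13.1, -36.6, 0],
    [14.4, -40.3, 0],
    [15.7, -44, 0]
  ],
  "yaw": [0, 0, 0, 0, 0, 0, 0, 0, 0, 0, 1, 1],
  "squeeze": 10
}}

```text
clock: 1.1
tcp_pos: [0.3083, 0.1642, 0.225]
tcp_rot: [0.113, 0.994, -0.001, 0.0]
contact_force: [0.7, -0.4, -0.9]
gripper_width: 0.014
```

{"api": "apply_moves", "payload": {
  "claw": [0, 0, 0, 0, 0, 0, 0, 0, 0, 0, 0, 0],
  "travel": [
    [1.3, -3.7, 0],
    [2.6, -7.3, 0],
    [4, -11, 0],
    [5.2, -14.7, 0],
    [6.5, -18.3, 0],
    [7.9, -22, 0],
    [9.2, -25.7, 0],
    [10.5, -29.2, 0],
    [10.5, -29.2, 0],
    [10.5, -29.2, 0],
    [10.5, -29.2, -3.5],
    [10.5, -29.2, -5]
  ],
  "yaw": [0, 0, 0, 0, 0, 0, 0, 0, 0, 0, 0, 0]
}}

```text
clock: 2.1
tcp_pos: [0.4119, -0.1266, 0.173]
tcp_rot: [0.113, 0.994, -0.0, -0.001]
contact_force: [-1.0, -0.4, -1.0]
gripper_width: 0.0006
```

```bash
cat > look.py <<'E'
from cell import arm
import cv2,sys,numpy as np
from h import *
q=[0.5206,-0.1522,-0.2278]
i=sys.argv[1]
for n,(r0,r1,c0,c1) in(("scene",(110,260,170,320)),("top",(150,290,255,415))):
    d=arm.get_image(n)["image"];cv2.imwrite(f"pics/{n}_{i}.png",cv2.resize(d[r0:r1,c0:c1],None,fx=4,fy=4,interpolation=cv2.INTER_CUBIC))
s=arm.get_state();p=s["tcp_pos"];c,sn=np.cos(q[2]),np.sin(q[2]);d=np.array(p[:2])-q[:2]
print('clock',s['clock'],'tcp',np.round(p,4),'case frame',(c*d[0]+sn*d[1]).round(4),(-sn*d[0]+c*d[1]).round(4),'tipz',round(p[2]-.011,4),np.round(s['tcp_rot'],3),np.round(s['contact_force'],1),s['gripper_width'])
E
python3 look.py 1
```

```text
clock 2.2 tcp [ 0.4107 -0.126   0.1727] case frame -0.1129 0.0007 tipz 0.1617 [ 0.112  0.994  0.    -0.003] [-0.2 -0.7  0.4] 0.0003785903905603183
```

View pics/scene_1.png

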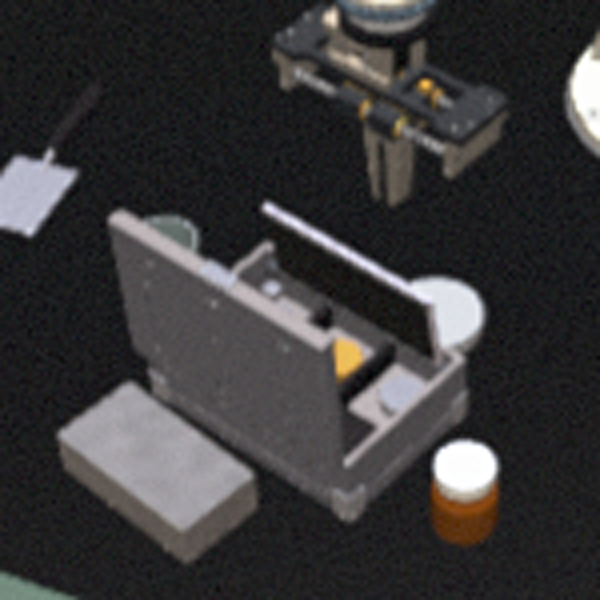

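View pics/top_1.png

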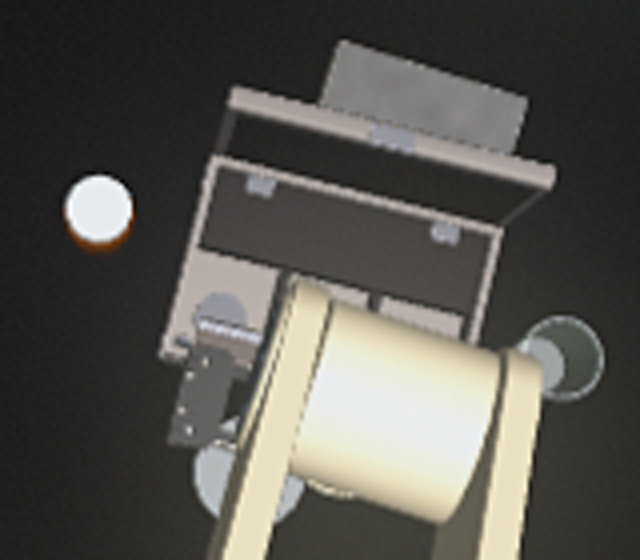

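Run:
```python
from h import *
q=[0.5206,-0.1522,-0.2278]
p0=np.array([.4107,-.126,.1727])
for a in[1.55,1.44,1.3,1.15,1,.85,.7,.55,.4,.3,.2,.1,0,-.03]:
    c=flap(a,.065,.005,0);t=world(q,c+[-.010,0,.011]);print(a,((t-p0)*100).round(2),c.round(3))
```

```text
1.55 [ 3.23 -0.82 -4.66] [-0.07   0.     0.115]
1.44 [ 3.93 -0.98 -4.66] [-0.062  0.     0.115]
1.3 [ 4.81 -1.19 -4.77] [-0.053  0.     0.114]
1.15 [ 5.73 -1.4  -5.03] [-0.044  0.     0.111]
1 [ 6.6  -1.6  -5.43] [-0.035  0.     0.107]
0.85 [ 7.4  -1.79 -5.96] [-0.027  0.     0.102]
0.7 [ 8.12 -1.95 -6.6 ] [-0.02   0.     0.096]
0.55 [ 8.73 -2.1  -7.35] [-0.013  0.     0.088]
0.4 [ 9.23 -2.21 -8.18] [-0.008  0.     0.08 ]
0.3 [ 9.49 -2.27 -8.77] [-0.005  0.     0.074]
0.2 [ 9.7  -2.32 -9.39] [-0.003  0.     0.068]
0.1 [  9.84  -2.35 -10.02] [-0.002  0.     0.061]
0 [  9.92  -2.37 -10.67] [-0.001  0.     0.055]
-0.03 [  9.93  -2.37 -10.87] [-0.001  0.     0.053]
```

{"api": "apply_moves", "payload": {
  "claw": [0, 0, 0, 0, 0, 0, 0, 0, 0, 0, 0, 0],
  "travel": [
    [0, 0, -2.5],
    [0, 0, -4.7],
    [1, -0.3, -4.7],
    [2.3, -0.6, -4.7],
    [3.2, -0.8, -4.7],
    [3.6, -0.9, -4.7],
    [3.9, -1, -4.7],
    [4.4, -1.1, -4.7],
    [4.8, -1.2, -4.8],
    [5.3, -1.3, -4.9],
    [5.7, -1.4, -5],
    [5.7, -1.4, -5]
  ],
  "yaw": [0, 0, 0, 0, 0, 0, 0, 0, 0, 0, 0, 0]
}}

```text
clock: 3.2
tcp_pos: [0.4684, -0.1401, 0.1226]
tcp_rot: [0.112, 0.994, 0.0, -0.003]
contact_force: [0.1, -0.0, 0.1]
gripper_width: 0.0006
```

```bash
python3 look.py 2
```

```text
clock 3.3 tcp [ 0.4678 -0.14    0.1226] case frame -0.0542 -0.0001 tipz 0.1116 [ 0.112  0.994  0.    -0.003] [0.9 0.7 0.1] 0.0002526613535587536
```

View pics/scene_2.png

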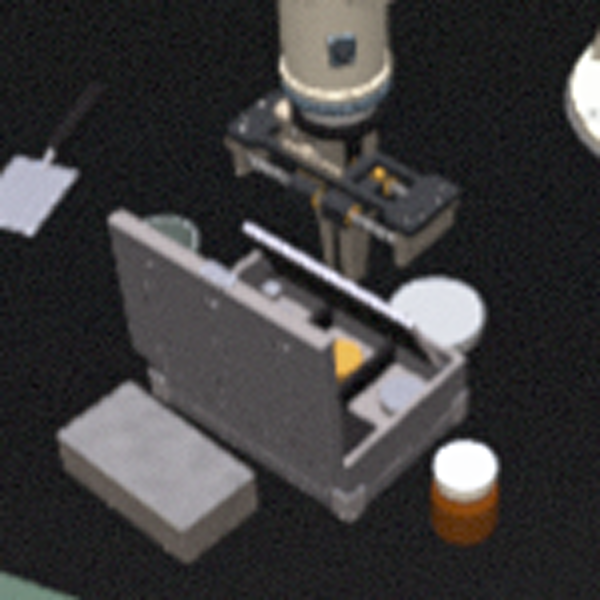

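{"api": "apply_moves", "payload": {
  "claw": [0, 0, 0, 0, 0, 0, 0, 0, 0, 0, 0, 0],
  "travel": [
    [0.5, -0.1, -0.2],
    [0.9, -0.2, -0.4],
    [1.7, -0.4, -0.9],
    [2.1, -0.5, -1.2],
    [2.4, -0.6, -1.6],
    [3, -0.7, -2.3],
    [3.3, -0.8, -2.7],
    [3.5, -0.8, -3.2],
    [3.8, -0.9, -3.8],
    [4, -0.9, -4.4],
    [4.1, -1, -5],
    [4.1, -1, -5]
  ],
  "yaw": [0, 0, 0, 0, 0, 0, 0, 0, 0, 0, 0, 0]
}}

```text
clock: 4.3
tcp_pos: [0.5084, -0.1499, 0.0713]
tcp_rot: [0.112, 0.994, 0.0, -0.003]
contact_force: [-0.7, 0.2, -0.2]
gripper_width: 0.0006
```

```bash
python3 look.py 3
```

```text
clock 4.4 tcp [ 0.5085 -0.1499  0.0722] case frame -0.0123 -0.0005 tipz 0.0612 [ 0.112  0.994  0.    -0.003] [-0.9  0.2 -0.8] 0.00047123946905963443
```

View pics/scene_3.png

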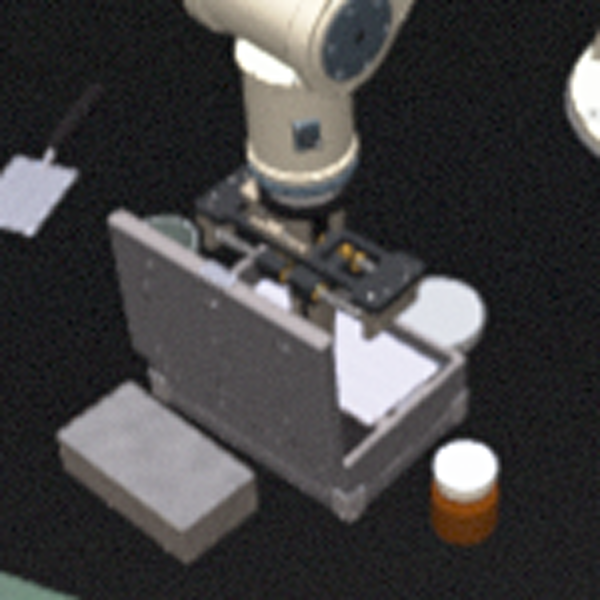

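Flap is nearly flat (light face visible at 400,370). Press the last few mm until the force rises.

{"api": "apply_moves", "payload": {
  "claw": [0, 0, 0, 0, 0, 0, 0, 0],
  "travel": [
    [0, 0, -0.2],
    [0, 0, -0.4],
    [0, 0, -0.6],
    [0, 0, -0.8],
    [0, 0, -0.9],
    [0, 0, -0.9],
    [0, 0, -0.9],
    [0, 0, -0.9]
  ],
  "yaw": [0, 0, 0, 0, 0, 0, 0, 0]
}}

```text
clock: 5.07
tcp_pos: [0.5089, -0.1501, 0.066]
tcp_rot: [0.112, 0.994, 0.0, -0.003]
contact_force: [-9.9, 2.6, 36.0]
gripper_width: 0.0002
```

{"api": "apply_moves", "payload": {
  "claw": [0, 0, 0, 0, 0, 0, 0, 0, 0, 0, 0, 0],
  "travel": [
    [0, 0, 0.5],
    [0, 0, 1.5],
    [0, 0, 4],
    [0, 0, 8],
    [0, 0, 12],
    [0, 0, 16],
    [0, 0, 19],
    [0, 0, 21.5],
    [0, 0, 21.5],
    [0, 0, 21.5],
    [0, 0, 21.5],
    [0, 0, 21.5]
  ],
  "yaw": [0, 0, 0, 0, 0, 0, 0, 0, 0, 0, 0, 0]
}}

```text
clock: 6.07
tcp_pos: [0.508, -0.1498, 0.2794]
tcp_rot: [0.112, 0.994, 0.0, -0.004]
contact_force: [-0.5, -0.0, -0.7]
gripper_width: 0.0004
```

```bash
python3 look.py 4
```

```text
clock 6.1667 tcp [ 0.5082 -0.1499  0.2794] case frame -0.0126 -0.0005 tipz 0.2684 [ 0.112  0.994  0.    -0.004] [-0.4  0.7  0.2] 0.00047667411013008746
```

View pics/scene_4.png

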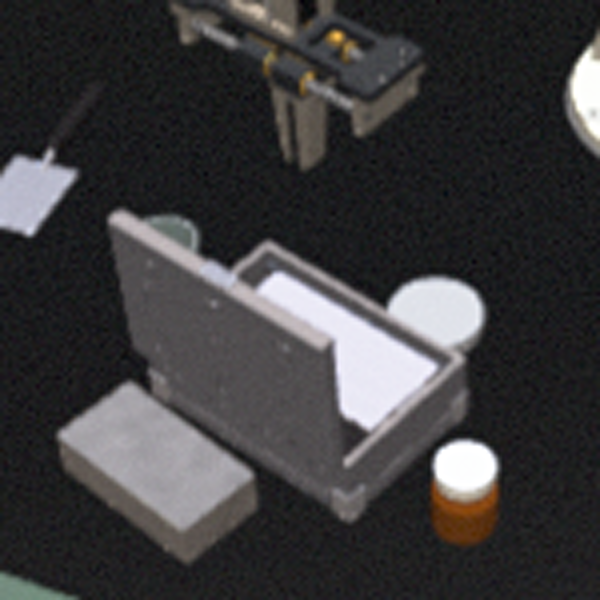

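View pics/top_4.png

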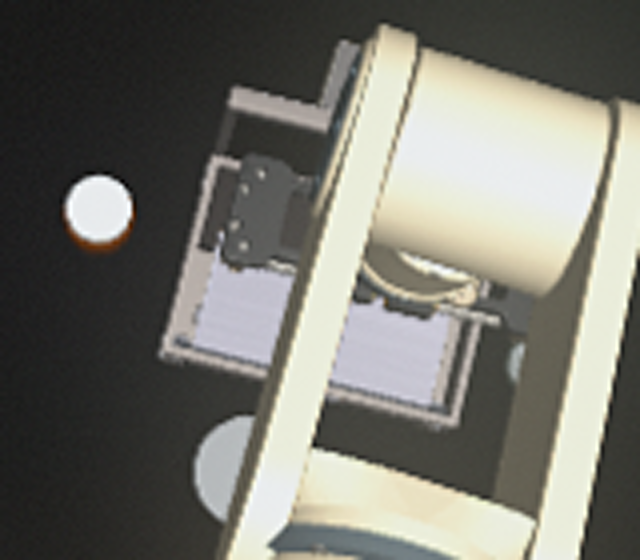

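Run:
```python
from h import *
q=[0.5206,-0.1522,-0.2278]
p0=np.array([.5082,-.1499,.2794])
print(((world(q,np.array([.145,0,.279]))-p0)*100).round(2))
for a in[1.7,1.6,1.5,1.4,1.3,1.2,1.1,1,.9,.8,.7,.6,.5,.4,.3,.2,.1,0,-.03]:
    c=cover(a,.115,.016,0);t=world(q,c+[.010,0,.011]);print(a,((t-p0)*100).round(2),c.round(3))
```

```text
[15.37 -3.5  -0.04]
1.7 [12.51 -2.84 -8.59] [0.106 0.    0.182]
1.6 [11.41 -2.59 -8.34] [0.094 0.    0.185]
1.5 [10.28 -2.33 -8.21] [0.083 0.    0.186]
1.4 [ 9.15 -2.06 -8.19] [0.071 0.    0.187]
1.3 [ 8.03 -1.8  -8.28] [0.06  0.    0.186]
1.2 [ 6.91 -1.55 -8.49] [0.048 0.    0.183]
1.1 [ 5.83 -1.29 -8.82] [0.037 0.    0.18 ]
1 [ 4.78 -1.05 -9.25] [0.026 0.    0.176]
0.9 [ 3.78 -0.82 -9.79] [0.016 0.    0.171]
0.8 [  2.83  -0.6  -10.43] [0.006 0.    0.164]
0.7 [  1.96  -0.4  -11.16] [-0.003  0.     0.157]
0.6 [  1.15  -0.21 -11.98] [-0.011  0.     0.149]
0.5 [  0.44  -0.04 -12.87] [-0.018  0.     0.14 ]
0.4 [ -0.19   0.1  -13.84] [-0.025  0.     0.13 ]
0.3 [ -0.72   0.22 -14.86] [-0.03  0.    0.12]
0.2 [ -1.15   0.32 -15.94] [-0.035  0.     0.109]
0.1 [ -1.47   0.4  -17.05] [-0.038  0.     0.098]
0 [ -1.68   0.45 -18.19] [-0.04   0.     0.086]
-0.03 [ -1.72   0.46 -18.54] [-0.04   0.     0.083]
```

{"api": "apply_moves", "payload": {
  "claw": [0, 0, 0, 0, 4, 6, 6, 6, 6, 6, 6, 6],
  "travel": [
    [3, -0.7, 0],
    [6, -1.4, 0],
    [9, -2.1, 0],
    [12, -2.8, 0],
    [15.4, -3.6, 0],
    [15.4, -3.6, 0],
    [15.4, -3.6, 0],
    [15.4, -3.6, -3],
    [15.4, -3.6, -6],
    [15.4, -3.6, -8.2],
    [15.4, -3.6, -8.2],
    [15.4, -3.6, -8.2]
  ],
  "yaw": [0, 0, 0, 0, 0, 0, 0, 0, 0, 0, 0, 0]
}}

```text
clock: 7.17
tcp_pos: [0.6605, -0.1854, 0.1966]
tcp_rot: [0.112, 0.994, 0.001, -0.005]
contact_force: [0.3, 0.8, 1.0]
gripper_width: 0.0515
```

```bash
python3 look.py 5
```

```text
clock 7.2667 tcp [ 0.6625 -0.186   0.1992] case frame 0.1459 -0.0009 tipz 0.1882 [ 0.112  0.994  0.    -0.003] [ 0.8  0.1 -0. ] 0.05913476017479475
```

View pics/scene_5.png

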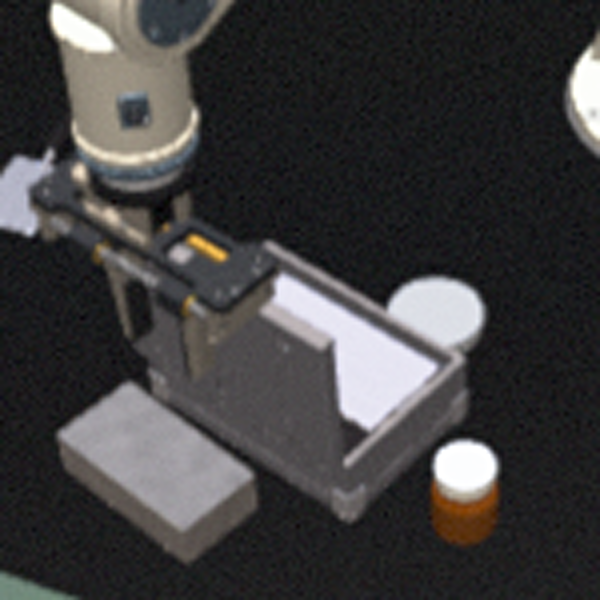

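{"api": "apply_moves", "payload": {
  "claw": [6, 6, 6, 6, 6, 6, 6, 6, 6, 6, 6, 6],
  "travel": [
    [-2, 0.5, -0.2],
    [-3.5, 0.9, -0.3],
    [-4.2, 1, -0.3],
    [-4.8, 1.2, -0.2],
    [-5.5, 1.4, -0.2],
    [-6.3, 1.6, -0.2],
    [-7.1, 1.8, -0.3],
    [-7.9, 1.9, -0.4],
    [-8.6, 2.1, -0.5],
    [-9.1, 2.2, -0.6],
    [-9.6, 2.3, -0.8],
    [-9.6, 2.3, -0.8]
  ],
  "yaw": [0, 0, 0, 0, 0, 0, 0, 0, 0, 0, 0, 0]
}}

```text
clock: 8.27
tcp_pos: [0.565, -0.1626, 0.1905]
tcp_rot: [0.112, 0.994, 0.0, -0.004]
contact_force: [-0.4, -0.1, 0.9]
gripper_width: 0.0601
```

```bash
python3 look.py 6
```

```text
clock 8.3667 tcp [ 0.5658 -0.1629  0.1908] case frame 0.0464 -0.0002 tipz 0.1798 [ 0.112  0.994  0.    -0.004] [-0.4 -0.7 -0.2] 0.06013754603207986
```

View pics/scene_6.png

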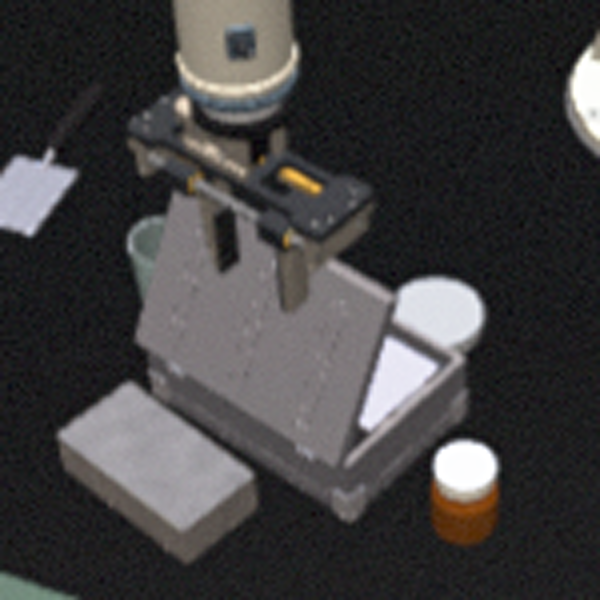

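{"api": "apply_moves", "payload": {
  "claw": [6, 6, 6, 6, 6, 6, 6, 6, 6, 6, 6, 6],
  "travel": [
    [-0.5, 0.1, -0.2],
    [-1, 0.2, -0.4],
    [-2, 0.5, -0.9],
    [-2.9, 0.7, -1.6],
    [-3.8, 0.9, -2.3],
    [-4.6, 1.1, -3.1],
    [-5.3, 1.3, -4],
    [-5.7, 1.4, -4.5],
    [-6, 1.4, -5],
    [-6.2, 1.4, -5.5],
    [-6.5, 1.5, -6],
    [-6.5, 1.5, -6]
  ],
  "yaw": [0, 0, 0, 0, 0, 0, 0, 0, 0, 0, 0, 0]
}}

```text
clock: 9.37
tcp_pos: [0.4998, -0.1477, 0.1297]
tcp_rot: [0.112, 0.994, 0.0, -0.005]
contact_force: [-0.1, 0.6, 0.1]
gripper_width: 0.0597
```

```bash
python3 look.py 7
```

```text
clock 9.4667 tcp [ 0.5007 -0.1479  0.1306] case frame -0.0203 -0.0003 tipz 0.1196 [ 0.112  0.994  0.    -0.004] [0.2 0.3 0.4] 0.05988876409319545
```

View pics/scene_7.png

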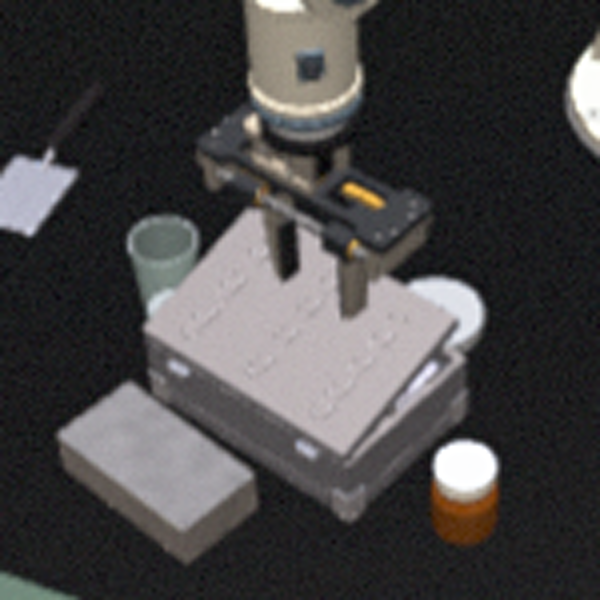

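{"api": "apply_moves", "payload": {
  "claw": [6, 6, 6, 6, 6, 6, 6, 6, 6, 6, 6],
  "travel": [
    [-0.2, 0.1, -0.5],
    [-0.4, 0.1, -1],
    [-0.6, 0.1, -1.6],
    [-0.7, 0.2, -2.2],
    [-0.8, 0.2, -2.6],
    [-0.9, 0.2, -3],
    [-0.9, 0.2, -3.3],
    [-0.9, 0.2, -3.5],
    [-0.9, 0.2, -3.6],
    [-0.9, 0.2, -3.6],
    [-0.9, 0.2, -3.6]
  ],
  "yaw": [0, 0, 0, 0, 0, 0, 0, 0, 0, 0, 0]
}}

```text
clock: 10.38
tcp_pos: [0.4913, -0.1458, 0.0975]
tcp_rot: [0.112, 0.994, 0.0, -0.004]
contact_force: [-14.4, 4.2, 44.3]
gripper_width: 0.0597
```

Tip at 86.5 mm with 44 N up: the cover is on its stop. Lift off.

{"api": "apply_moves", "payload": {
  "claw": [6, 6, 6, 6, 6, 6, 6, 6, 6, 6],
  "travel": [
    [0, 0, 0.5],
    [0, 0, 1.5],
    [0, 0, 3],
    [0, 0, 6],
    [-2, 0.5, 9],
    [-5, 1, 12],
    [-8, 2, 15],
    [-11, 4, 17],
    [-12, 6, 18],
    [-12, 6, 18]
  ],
  "yaw": [0, 0, 0, 0, 0, 0, 0, 0, 0, 0]
}}

```text
clock: 11.22
tcp_pos: [0.3698, -0.084, 0.28]
tcp_rot: [0.112, 0.994, 0.001, -0.003]
contact_force: [0.3, -0.4, 0.1]
gripper_width: 0.0597
```

```bash
python3 look.py 8
```

```text
clock 11.3167 tcp [ 0.3715 -0.0856  0.2783] case frame -0.1603 0.0312 tipz 0.2673 [ 0.111  0.994  0.    -0.003] [ 0.7 -0.  -0.1] 0.060017336972467576
```

View pics/scene_8.png

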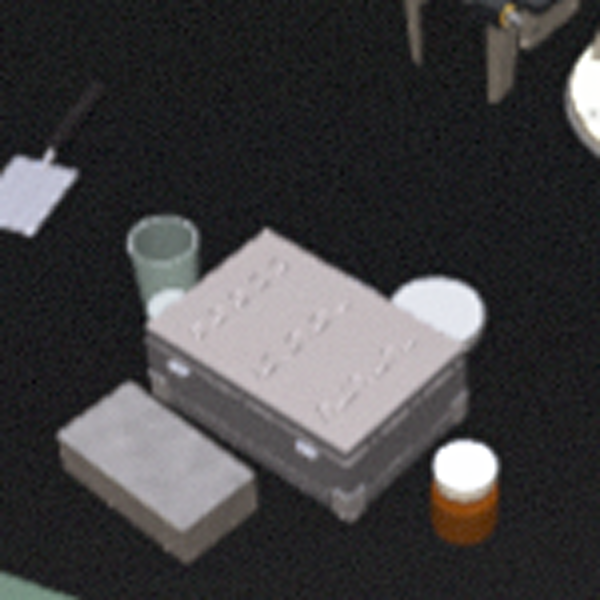

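View pics/top_8.png

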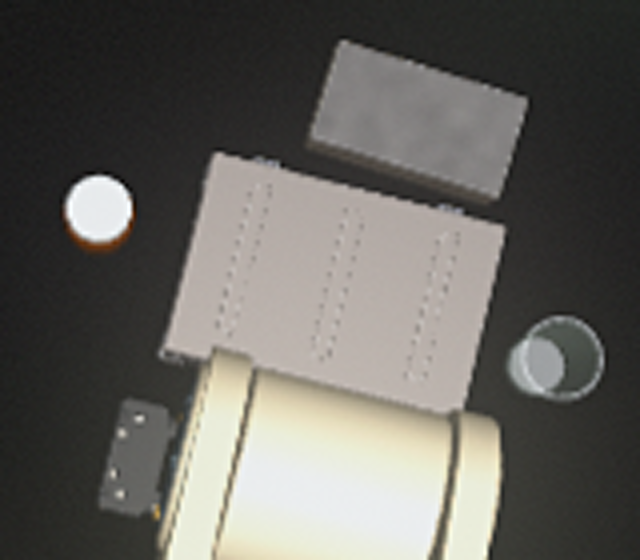

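Run:
```python
from h import *
q=[0.5206,-0.1522,-0.2278]
for a in(0,.06,.12):
  for y in(.11,-.11): print(a,y,((proj('scene',world(q,cover(a,.15,.016,y)))-[170,110])*4+1.5).round(0))
for y in(.11,-.11): print('hinge',((proj('scene',world(q,cover(0,0,.016,y)))-[170,110])*4+1.5).round(0))
```

```text
0 0.11 [468. 343.]
0 -0.11 [268. 227.]
0.06 0.11 [467. 336.]
0.06 -0.11 [266. 220.]
0.12 0.11 [466. 330.]
0.12 -0.11 [264. 213.]
hinge [349. 452.]
hinge [145. 324.]
```

```bash
python3 -c "
from cell import arm
print(arm.hand_in())"
```

```text
the job is handed in; nothing more can be done
None
```

The sample case is closed and the job is handed in at about 11.3 s of the 53 s allowed; the interface reports no verdict. I folded the flap flat with the closed fingertips pushing from its front face. Then I pushed the cover over from behind with the fingers 60 mm apart until it was shut.

What my last checks showed:
- **Flap:** the fingertips stopped 55 mm above the bench, the height given for a folded flap, with 36 N pushing back. In the picture afterwards it lay flat while the cover still stood up.
- **Cover:** the fingertips stopped at 86.5 mm, the height given for a shut cover, with 44 N pushing back. In the last scene picture its free corners are at about (470, 343) and (267, 228), against (468, 343) and (268, 227) predicted for an angle of 0.
- **Case and bystanders:** the case, stone, jar, beaker, dish and spatula show no visible shift in the pictures. The washbottle was outside my close-up pictures, and the arm did not go near it after the first move.
- **Arm:** it stands clear of everything, and the force reading is only noise (under 1 N).
- **Discs:** I could not see them once the flap was down. Nothing reached into the wells.

No checks failed or disagreed.

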